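# Close the battery nest with its hanging cover

### The job

Lift the larger of the two aluminium covers up and off its hook, lay it flat inside the guide posts of the battery nest, and press it down over the stiff lift pins until it stops, level and fully home on its rest pads; hold it down there with about 25 N for a second, never more than 40 N, then let go. How deep it goes depends on the cells loaded below, so feel for the stop. Leave the smaller cover hanging and the two loose battery packs where they are.

Things in the scene. Friction and masses are not known exactly. Their poses are not given: they have to be found in the camera images.
- cover: The larger aluminium cover, about 0.33 kg, hanging level on its hook: plate 100 (its x) by 180 (its y) by 6 mm with a rigid bail handle on top. Origin: centre of the plate's underside, z up towards the handle. Two upright legs 10 mm square at y = +-70 mm carry a straight bar along y. Either way round fits the nest.
- cover_bar (a point): Centre of the large cover's handle bar, 61 mm above the plate's underside; axes as the cover. The bar is 10 mm square in section, 150 mm long (y), with 50 mm open space beneath. The hook's arm passes along x under its middle, so while it hangs the bar can be gripped only to one side, about 40 mm from this point.
- small_cover: The smaller cover, same make: plate 80 (x) by 120 (y) by 6 mm, legs at y = +-45 mm, bar at the same height. Origin: centre of the underside. Bystander, left hanging on its own hook. The two stands may be either way round, left and right.
- stand: Fixed hook stand that carries the large cover. Origin on the bench directly below the hook's seat, z up. Post 14 mm in diameter, 170 mm high, at x = +75 mm on a foot 120 by 110 by 8 mm centred at x = +40 mm.
- stand_seat (a point): Top of the hook's arm, where the bar rests, 165 mm above the bench; axes as the stand. The arm, 10 mm in diameter, runs along x from the post (+75 mm) to x = -22 mm, then turns up to a tip at x = -30 mm that ends 25 mm above this point. The bar must rise some 30 mm and then leave towards -x.
- other_stand: The same kind of fixed stand, carrying the small cover; same origin, axes and sizes.
- nest: Fixed black battery nest: base 150 (x) by 230 (y) by 14 mm, a bed with three blue packs and four black rest pads on it. Origin: centre of its underside, z up. Six steel guide posts 12 mm in diameter, cone-topped, 63 mm high, stand at (+-59, +-50) and (0, +-99) mm, just outside the seated plate with 3 mm clearance on each side.
- nest_seat (a point): Mean place of the cover's origin when home, 33 mm above the nest's origin, its y along the nest's y either way round. The rest pads, at (+-40, +-80) mm, lie at 26 to 40 mm, unmeasured and fixed in each run. Four brass lift pins at (+-33, +-60) mm start at 46 to 50 mm, each its own, slide down stiffly (about 9 N together, unequal, no spring) and stay down.
- pack_a: Loose blue battery pack 100 (x) by 60 (y) by 18 mm lying flat on the bench, beyond the work. Origin: centre of its underside. Bystander.
- pack_b: Another loose pack of the same size, lying flat nearer the robot than the stands. Origin: centre of its underside. Bystander.

How it is judged:
On the way, in this order (a step that is already met when the one before it is completed fails the run):
1. the large cover is held in the fingers, clear of its hook and lifted (contact force between the fingers and cover above 1 N and contact force between cover and stand below 0.05 N and height (world z) of cover above 0.125 m), for 0.1 s.
2. the cover, in its place in the nest, is pressed home and held down firmly (horizontal distance between cover and nest below 0.007 m and contact force between cover and nest above 18 N and z of cover in the frame of nest below 0.043 m), for 0.4 s.
At the end, for the whole second after the job is handed in: The large cover, pressed home with over 18 N (its weight included), lies handle up on the nest between the posts (centre within 7 mm, turned under 0.08 rad), underside at 23.5 to 42.5 mm, level within 0.02 rad, at rest, released; small cover and packs are within 30 mm of their starts (z of cover in the frame of nest between 0.0235 and 0.0425 m and horizontal distance between cover and nest below 0.007 m and angle between the y axis of cover and the y axis of nest, either way round below 0.08 rad and angle between cover's own z axis and vertical below 0.02 rad and linear speed of cover below 0.02 m/s and distance of each of small_cover, pack_a, pack_b from where it was at the start of the episode below 0.03 m); the robot touches nothing.
It fails at once if the small cover is moved more than 40 mm (distance of small_cover from where it was at the start of the episode above 0.04 m).
It fails at once if a loose pack is moved more than 40 mm (distance of any of pack_a, pack_b from where it was at the start of the episode above 0.04 m).
It fails at once if the cover is pressed on the nest with more than 55 N, its weight included (contact force between cover and nest above 55 N).
It also fails if it takes over 64 s, if anything falls off the work surface, if the arm or the gripper's body presses on something with over 40 N, if the wrist force passes 120 N, or if a joint passes its speed limit or range.

### The arm

A 7-joint arm with a two-finger parallel gripper is mounted at the origin on the work surface. World frame = base frame: x ahead of the robot, y to its left, z up, the work surface at z = 0. Lengths are in m, angles in rad, forces in N, time in s.
With the tool pointing down it reaches from about 0.4 to 0.85 m from the base axis. Payload 4.5 kg.
Tool frame: the origin (TCP) lies on the centre line of the jaws, within the pads' length; the fingertips stand 22 mm ahead of it and the grasp point (between the pads) lies 3 mm ahead of it; z points along the fingers, y is the line along which they close (so a half turn about z gives the same grasp; the last joint's range is limited). The gripper opens to 85 mm and grips with 20 to 120 N. Pads are 22 mm wide; open, the fingers measure 114 mm over their backs; the gripper's body (76 mm by 85 mm) begins 54 mm behind the grasp point. The pads swing forward as they close: fully open they stand 13 mm farther back than shut.
Start: joints at [1.188, 0.689, -0.195, 1.565, 0.157, 0.902, -0.215], TCP at [0.253, -0.572, 0.253] pointing down, gripper open.
Joint ranges: [-3.01, 3.01], [-0.46, 2.08], [-1.47, 1.51], [0.13, 2.56], [-1, 4.14], [0.04, 2.09], [-2.66, 2.66]. Speed limits (rad/s): [2.57, 2.57, 3.14, 3.14, 3.14, 3.14, 3.14].

### API

Orientations are given as a rotation vector (axis times angle).
In Python, from plant import robot, get_image gives the robot as it stands.
- The arm moves only by the shell command python3 -m inch 'ROWS' [OPENING]. ROWS is JSON, a list of rows, each a list of 6 numbers: the shift along the tool's x, y, z as a fraction of full scale, then the turn, a rotation vector about the tool's x, y, z as a fraction of full scale. In form: [[dx, dy, dz, wx, wy, wz], ...]. A call has 1 to 5 rows; each row shifts and turns the commanded pose from where the row before left it, along the tool's axes as they then stand; what a row does not reach is not made up. Full scale, the value 1, is 30 mm for a shift and 0.12 rad for a turn. A row lasts 1/12 s, in which the tool goes at most 41.7 mm and 7.16 degrees, less where a joint would pass 70% of its speed; a pose out of reach is approached as far as the arm can. A call with a number of a shift or a turn outside -1 to 1 is refused whole. A call with a gripper value outside its range is refused whole. OPENING is the opening, from 0 (shut) to 1 (fully open), set as the call begins (- or left out, the last holds). The fingers move at their own pace and stop on an object; the grip force is fixed at half the most. Time passes only in rows, so rows that do not move let the fingers close. It gives the time, the measured TCP pose, the force, the opening and the grip force at its end, in the units of the state.
- robot.get_obs(): the state, without advancing time (a new reading comes with each control period).
- get_image(name): name is "scene" or "side" or "wrist"; returns a dict with "img" (384x512x3 uint8, red, green, blue), "camera_matrix" (3x3 intrinsics, pixels), "extrinsics" (4x4, takes a point from camera to world coordinates); the wrist camera has in their place "hand_eye" (4x4, takes a point from camera to tool coordinates, whose origin is the TCP and whose axes are the flange's). Camera axes: x right, y down, z forward; pixel columns grow to the right and rows downward; lengths in m; the calibration is good to about 2 mm. The wrist camera is an equidistant fisheye: a pixel r from the principal point sees the ray r / f radians off the axis. A picture is of the moment at which its call begins: read the wrist's pose just before it. There is no depth.
- robot.job_done(): hands the job in; it is judged then, once.
The state is a dict: "time": time; "joint_pos": joint angles; "qd": joint speeds; "tau": joint torques, N m; "eef_pos": TCP position; "tool_rot": TCP orientation; "contact_force": force on the tool from outside, world axes, zero at the start; "torque": the same for the moment, N m; "width": finger opening in m; "finger_force": force on a finger pad.
Only numpy, scipy, OpenCV 4.12 (cv2) and the standard library are available. Lean on these libraries where they do the work, as an engineer would, in place of code of your own. Each camera call takes 0.05 s, during which the arm holds its last target. There are 200 camera calls.

## Working session

There is one attempt and no reset: what is moved stays moved. The work goes in short steps, Python scripts to look and compute and a shell command to move; the robot and the scene stay as the last step left them, time stands still between calls to the robot, and variables do not carry over. Pictures are saved under pics/ and viewed, at most 12 in all, crops included, and the job is handed in when it is done.

```bash
ls; mkdir -p pics; python3 - <<'E'
from plant import robot,get_image
import cv2,numpy as np
o=robot.get_obs();print({k:np.round(v,3) for k,v in o.items()})
for n in("scene","side"):
    d=get_image(n);cv2.imwrite(f"pics/{n}0.png",d["img"][:,:,::-1]);np.savez(f"{n}0.npz",**d)
    print(n,np.round(d["camera_matrix"],1).tolist(),np.round(d["extrinsics"],3).tolist())
E
```

```text
pics
{'time': np.float64(0.0), 'joint_pos': array([ 1.188,  0.69 , -0.195,  1.566,  0.157,  0.902, -0.215]), 'qd': array([-0.001,  0.002, -0.   , -0.   , -0.001,  0.002,  0.001]), 'tau': array([-0.0000e+00, -5.3960e+01, -1.2660e+00, -1.5854e+01,  9.0000e-03,
        1.0000e-02, -0.0000e+00]), 'eef_pos': array([ 0.253, -0.571,  0.252]), 'tool_rot': array([-3.072e+00, -6.500e-01,  1.000e-03]), 'contact_force': array([ 0.055,  1.017, -0.213]), 'torque': array([ 0.02 ,  0.018, -0.022]), 'finger_force': np.float64(0.0), 'width': np.float64(0.085)}
scene [[494.2, 0.0, 252.2], [0.0, 494.2, 191.9], [0.0, 0.0, 1.0]] [[0.275, 0.71, -0.648, 1.323], [0.961, -0.192, 0.197, -0.195], [0.016, -0.678, -0.735, 0.959], [0.0, 0.0, 0.0, 1.0]]
side [[369.6, 0.0, 254.5], [0.0, 369.6, 189.0], [0.0, 0.0, 1.0]] [[-0.995, -0.061, 0.079, 0.523], [-0.099, 0.643, -0.759, 0.742], [-0.005, -0.763, -0.646, 0.718], [0.0, 0.0, 0.0, 1.0]]
```

View pics/scene0.png

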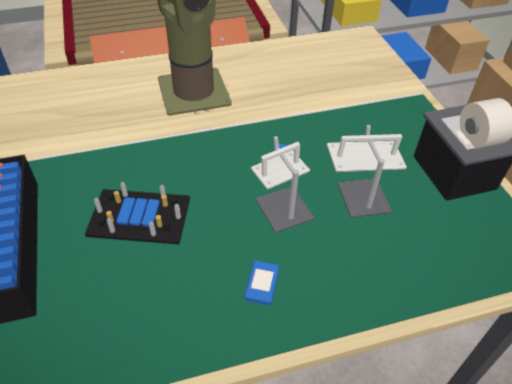

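View pics/side0.png

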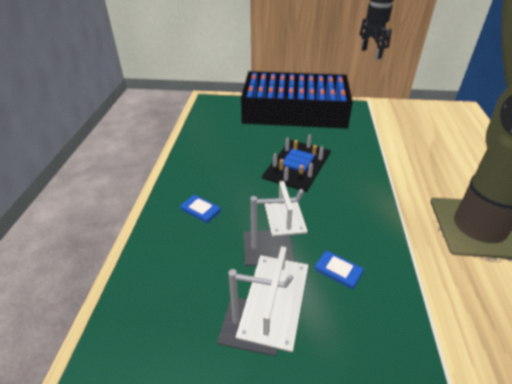

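```bash
cat > h.py <<'E'
import numpy as np,cv2
from scipy.spatial.transform import Rotation as R
def ray(d,uv):
    K=d["camera_matrix"];E=d["extrinsics"];uv=np.atleast_2d(uv).astype(float)
    r=np.c_[(uv[:,0]-K[0,2])/K[0,0],(uv[:,1]-K[1,2])/K[1,1],np.ones(len(uv))]@E[:3,:3].T
    return E[:3,3],r
def onz(d,uv,z):
    c,r=ray(d,uv);return (c+r*((z-c[2])/r[:,2])[:,None])[:,:2]
def proj(d,P):
    E=d["extrinsics"];q=(np.atleast_2d(P)-E[:3,3])@E[:3,:3];return (q[:,:2]/q[:,2:])*d["camera_matrix"][0,0]+d["camera_matrix"][:2,2]
E
python3 - <<'E'
from h import *
s=np.load("scene0.npz");d=np.load("side0.npz")
M=np.zeros((600,800,3),np.uint8)
for i,(im,x,y,w,h) in enumerate([(s,316,118,100,100),(s,84,176,112,70),(d,215,240,110,115),(d,258,128,80,64)]):
    k=min(400/w,300/h);t=cv2.resize(im["img"][y:y+h,x:x+w],None,fx=k,fy=k,interpolation=cv2.INTER_CUBIC)
    print(i,x,y,k);M[(i//2)*300:,(i%2)*400:][:t.shape[0],:t.shape[1]][:]=t
cv2.imwrite("pics/m.png",M[:,:,::-1])
# automatic nest outline: dark neutral
for n,im,(x0,y0,x1,y1) in (("scene",s,(80,175,200,250)),("side",d,(255,132,340,192))):
    I=im["img"].astype(int);m=((I.max(2)<60)&(I[:,:,1]-I[:,:,0]<18)).astype(np.uint8)
    mm=np.zeros_like(m);mm[y0:y1,x0:x1]=m[y0:y1,x0:x1]
    c=max(cv2.findContours(mm,0,2)[0],key=cv2.contourArea);print(n,cv2.contourArea(c),cv2.boundingRect(c))
    h=cv2.convexHull(c)[:,0];w=onz(im,h,0.014);print(cv2.minAreaRect((w*1000).astype(np.float32)))
E
```

```text
0 316 118 3.0
1 84 176 3.5714285714285716
2 215 240 2.608695652173913
3 258 128 4.6875
scene 2628.5 (85, 190, 104, 54)
((491.80908203125, -235.20921325683594), (228.0186767578125, 153.32760620117188), 69.09730529785156)
side 491.5 (286, 148, 44, 43)
((456.4100646972656, -213.6108856201172), (231.3376007080078, 84.9989242553711), 68.93272399902344)
```

View pics/m.png

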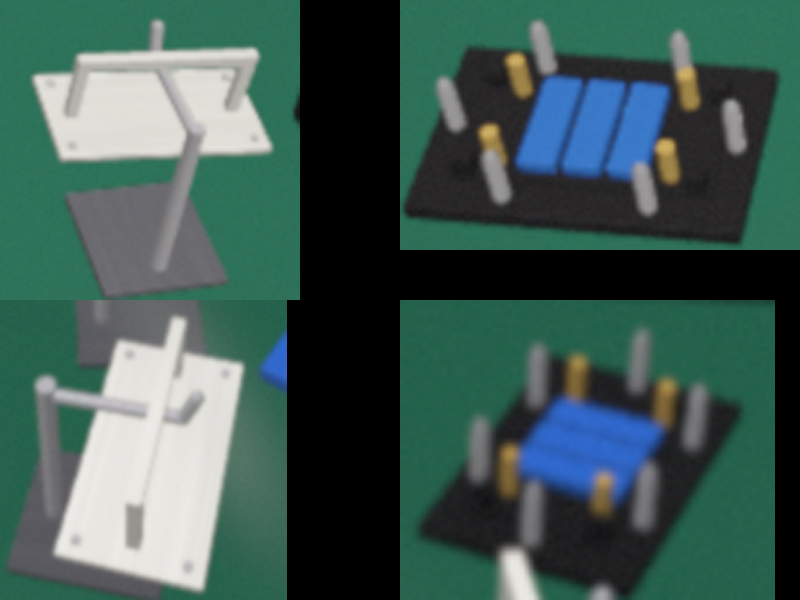

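```bash
python3 - <<'E'
from h import *
s=np.load("scene0.npz");d=np.load("side0.npz")
f=lambda L,i:[np.array(L,float)-[400*(i%2),300*(i//2)]][0]/[3.0,400/112,300/115,4.6875][i]+[(316,118),(84,176),(215,240),(258,128)][i]-0.35
def tri(a,b):
    out=[]
    for p,q in zip(a,b):
        c1,r1=ray(s,p);c2,r2=ray(d,q);r1=r1[0];r2=r2[0]
        t=np.linalg.lstsq(np.c_[r1,-r2],c2-c1,rcond=None)[0];A=c1+t[0]*r1;B=c2+t[1]*r2
        out.append([*((A+B)/2),np.linalg.norm(A-B)])
    return np.round(np.array(out)*1000,1)
post=f([(539,28),(680,39),(443,85),(733,106),(487,157),(641,170)],1)
local=np.array([(-59,-50),(-59,50),(0,-99),(0,99),(59,-50),(59,50)])/1000
w=onz(s,post,.062)
def fit(l,w):
    lc=l-l.mean(0);wc=w-w.mean(0);a=np.arctan2((lc[:,0]*wc[:,1]-lc[:,1]*wc[:,0]).sum(),(lc*wc).sum())
    Rm=np.array([[np.cos(a),-np.sin(a)],[np.sin(a),np.cos(a)]]);t=w.mean(0)-Rm@l.mean(0);return t.round(4),a.round(4),((l@Rm.T+t-w)*1000).round(1).tolist()
print("nest posts",fit(local,w))
print("nest base",fit(np.array([(-75,-115),(-75,115),(75,115),(75,-115)])/1000,onz(s,f([(469,48),(777,72),(741,236),(405,208)],1),.014)))
ps=f([(641,332),(698,388),(538,347),(644,466),(480,420),(532,487)],3) # side tips guess
print("side posts",onz(d,ps,.062).round(3).tolist(), w.round(3).tolist())
print("plate side z.115",fit(np.array([(50,90),(-50,-90)])/1000*0+0,np.zeros((2,2)))[0])
cs=f([(118,341),(243,363),(203,587),(55,552)],2);print(onz(d,cs,.115).round(4).tolist())
cc=f([(34,75),(271,150),(61,158)],0);print("scene plate",onz(s,cc,.115).round(4).tolist())
lc=np.array([(50,-90),(-50,-90),(-50,90),(50,90)])/1000
print("plate side",fit(lc,onz(d,cs,.115)))
print("bar ends scene top z.175", onz(s,f([(80,56),(256,53)],0),.175).round(4).tolist())
print("bar ends side top", onz(d,f([(179,319),(135,504)],2),.175).round(4).tolist())
print("seat post top scene/side .170",onz(s,f([(197,131)],0),.17).round(4),onz(d,f([(45,384)],2),.17).round(4))
E
```

```text
nest posts (array([ 0.493 , -0.2341]), np.float64(-0.3691), [[-0.8, -0.6], [-0.7, -0.4], [-0.3, 0.3], [1.3, -0.6], [0.8, 1.5], [-0.3, -0.3]])
nest base (array([ 0.4893, -0.2337]), np.float64(-0.3661), [[-1.4, -0.9], [-0.6, 2.7], [1.0, 0.2], [1.0, -2.0]])
side posts [[0.45, -0.324], [0.413, -0.256], [0.522, -0.297], [0.451, -0.163], [0.558, -0.204], [0.521, -0.134]] [[0.421, -0.259], [0.457, -0.166], [0.458, -0.327], [0.527, -0.141], [0.529, -0.304], [0.566, -0.208]]
plate side z.115 [0. 0.]
[[0.5642, 0.2458], [0.4652, 0.2583], [0.4925, 0.4404], [0.5898, 0.4262]]
scene plate [[0.4641, 0.2635], [0.5998, 0.4168], [0.5637, 0.2471]]
plate side (array([0.5279, 0.3427]), np.float64(-0.1426), [[0.4, 0.7], [0.4, 2.4], [-1.3, -1.5], [0.4, -1.6]])
bar ends scene top z.175 [[0.5133, 0.2754], [0.5467, 0.4151]]
bar ends side top [[0.5174, 0.2704], [0.5384, 0.422]]
seat post top scene/side .170 [[0.6131 0.3314]] [[0.6076 0.3339]]
```

```bash
cat >> h.py <<'E'
def st():
    from plant import robot
    o=robot.get_obs();return o,np.array(o["eef_pos"]),R.from_rotvec(o["tool_rot"])
def go(p,yaw):  # yaw of tool x in world, tool down; total shift (tool axes, in rows) after turn, turn in rows
    o,q,Rt=st();Rg=R.from_euler("z",yaw)*R.from_euler("x",np.pi)
    dw=(Rt.inv()*Rg).as_rotvec()/.12
    print("t",round(o["time"],2),"pos",q.round(4),"yaw",np.arctan2(*Rt.as_matrix()[1::-1,0]).round(4),"turn rows",dw.round(2),"shift rows now-axes",(Rt.inv().apply(p-q)/.03).round(2),"after turn",(Rg.inv().apply(p-q)/.03).round(2))
E
python3 -m inch '[[0,0,-0.6,0,0,-0.92],[0,0,-0.6,0,0,-0.92],[0,0,-0.6,0,0,-0.92],[0,0,-0.6,0,0,-0.92],[0,0,-0.6,0,0,-0.92]]' 1
python3 -m inch '[[0,0,0,0,0,-0.92],[0,0,0,0,0,-0.92],[0,0,0,0,0,-0.92],[0,0,0,0,0,-0.92],[0,0,0,0,0,0]]' 1
python3 -c "
from h import *
go([.49,-.234,.34],1.41)"
```

```text
time: 0.52
eef_pos: [0.2528, -0.5711, 0.3437]
tool_rot: [-2.775, -1.47, 0.0]
contact_force: [0.1, -0.6, 0.6]
width: 0.0853
finger_force: 0.0
time: 0.93
eef_pos: [0.2527, -0.5713, 0.3427]
tool_rot: [-2.389, -2.039, -0.001]
contact_force: [-0.1, 0.4, 0.4]
width: 0.0854
finger_force: 0.0
t 0.93 pos [ 0.2527 -0.5713  0.3427] yaw 1.413 turn rows [-0.   -0.01  0.02] shift rows now-axes [12.35  6.05  0.1 ] after turn [12.37  6.01  0.09]
```

```bash

python3 -m inch '[[0.9,0.44,0,0,0,0],[0.9,0.44,0,0,0,0],[0.9,0.44,0,0,0,0],[0.9,0.44,0,0,0,0],[0.9,0.44,0,0,0,0]]' >/dev/null
python3 -m inch '[[0.9,0.44,0,0,0,0],[0.9,0.44,0,0,0,0],[0.9,0.44,0,0,0,0],[0.9,0.44,0,0,0,0],[0.9,0.44,0,0,0,0]]' >/dev/null
python3 -m inch '[[0.9,0.44,0,0,0,0],[0.9,0.44,0,0,0,0],[0.9,0.44,0,0,0,0],[0.65,0.33,0,0,0,0],[0,0,0,0,0,0]]'
python3 - <<'E'
from h import *
from plant import get_image
go([.49,-.234,.34],1.41)
o,q,Rt=st();d=get_image("wrist");np.savez("w1.npz",q=q,R=Rt.as_matrix(),**d)
cv2.imwrite("pics/w1.png",d["img"][:,:,::-1]);print(d["camera_matrix"],d["hand_eye"].round(3))
E
```

```text
time: 2.18
eef_pos: [0.4946, -0.2287, 0.3436]
tool_rot: [-2.386, -2.042, -0.007]
contact_force: [0.9, 0.5, 0.3]
width: 0.0854
finger_force: 0.0
t 2.18 pos [ 0.4946 -0.2287  0.3436] yaw 1.416 turn rows [ 0.02 -0.03  0.05] shift rows now-axes [-0.2  -0.12  0.12] after turn [-0.2  -0.12  0.12]
[[297.31863964   0.         251.01100803]
 [  0.         297.31863964 191.6135183 ]
 [  0.           0.           1.        ]] [[-0.    -0.965 -0.262  0.066]
 [ 1.     0.    -0.001  0.001]
 [ 0.001 -0.262  0.965 -0.121]
 [ 0.     0.     0.     1.   ]]
```

View pics/w1.png

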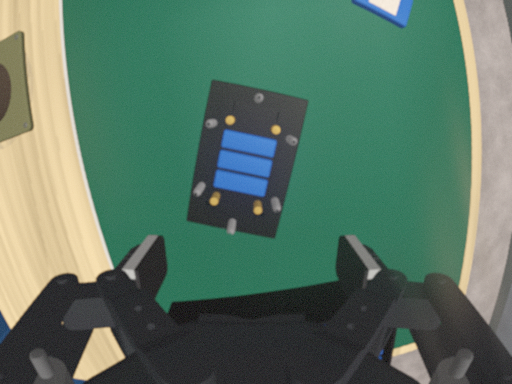

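```bash
cat >> h.py <<'E'
def wz(d,uv,z):
    K=d["camera_matrix"];H=d["hand_eye"];uv=np.atleast_2d(uv).astype(float)
    v=(uv-K[:2,2])/K[0,0];th=np.linalg.norm(v,axis=1)
    r=np.c_[v*(np.sinc(th/np.pi)[:,None]),np.cos(th)]  # sin(th)/th * v
    r=r@H[:3,:3].T@d["R"].T;c=d["q"]+d["R"]@H[:3,3]
    return (c+r*((z-c[2])/r[:,2])[:,None])[:,:2]
E
python3 - <<'E'
from h import *
d=np.load("w1.npz");I=d["img"].astype(int)
m=np.zeros(I.shape[:2],np.uint8);b=(slice(70,250),slice(175,320));m[b]=((I.max(2)<75)&(I[:,:,1]-I[:,:,0]<25))[b]
c=max(cv2.findContours(m,0,2)[0],key=cv2.contourArea);h=cv2.convexHull(c)[:,0]
for z in(.0,.014): print(z,cv2.minAreaRect((wz(d,h,z)*1000).astype(np.float32)))
# blue packs centroid (z ~ .03?)
m2=np.zeros_like(m);m2[b]=((I[:,:,2]>130)&(I[:,:,0]<90))[b]
h2=cv2.convexHull(np.argwhere(m2)[:,::-1].astype(np.int32))[:,0];print("packs",cv2.minAreaRect((wz(d,h2,.03)*1000).astype(np.float32)))
# grey post blobs
sat=I.max(2)-I.min(2);m3=np.zeros_like(m);m3[b]=((sat<25)&(I.max(2)>95))[b]
n,l,s,ce=cv2.connectedComponentsWithStats(m3)
for i in range(1,n):
    if s[i,4]>12: print(s[i],ce[i].round(1),wz(d,ce[i],.05).round(4))
E
```

```text
0.0 ((483.6066589355469, -236.7799072265625), (233.7844696044922, 151.7707977294922), 69.10909271240234)
0.014 ((484.2618408203125, -234.57974243164062), (226.74951171875, 147.20376586914062), 69.10909271240234)
packs ((484.73516845703125, -234.00120544433594), (89.48421478271484, 80.20768737792969), 68.82752227783203)
[254  93  10  10  79] [258.6  97.5] [[ 0.5197 -0.1425]]
[206 119  12   9  91] [211.3 122.8] [[ 0.4493 -0.1669]]
[286 135  12  11  99] [291.3 139.8] [[ 0.5562 -0.2078]]
[193 182  13  14 113] [199.2 188.3] [[ 0.415  -0.2569]]
[271 197  10  14 109] [275.6 203.8] [[ 0.5214 -0.2972]]
[226 218  10  16 117] [231.3 226. ] [[ 0.4512 -0.3216]]
```

```bash

cat > nest.py <<'E'
from h import *
from plant import get_image
go([.485,-.234,.34],1.41)
def look():
    o,q,Rt=st();d=dict(get_image("wrist"));d.update(q=q,R=Rt.as_matrix());return d
d=look();I=d["img"].astype(int)
m=((I.max(2)<75)&(I[:,:,1]-I[:,:,0]<25)).astype(np.uint8)
m2=((I[:,:,2]>130)&(I[:,:,0]<90)).astype(np.uint8)
cs=cv2.findContours(m,0,2)[0]
for c in cs:
    if 3000<cv2.contourArea(c)<80000:
        h=cv2.convexHull(c)[:,0];x,y,w,hh=cv2.boundingRect(c)
        r=[cv2.minAreaRect((wz(d,h,z)*1000).astype(np.float32)) for z in(0,.014)]
        if r[0][1][0]<300: print((x,y,w,hh),r)
        else: continue
        sat=I.max(2)-I.min(2);m3=np.zeros_like(m);m3[y:y+hh,x:x+w]=((sat<25)&(I.max(2)>95))[y:y+hh,x:x+w]
        n,l,s,ce=cv2.connectedComponentsWithStats(m3)
        W=np.array([wz(d,ce[i],.053)[0] for i in range(1,n) if s[i,4]>40]);print(len(W),W.mean(0).round(4))
E
python3 -m inch '[[0,0,0,0,0,0],[0,0,0,0,0,0]]'; python3 nest.py
python3 -m inch '[[-0.8,-0.5,0.9,0,0,0],[-0.8,-0.5,0.9,0,0,0],[0,0,0,0,0,0],[0,0,0,0,0,0]]'; python3 nest.py
```

```text
time: 2.4
eef_pos: [0.4905, -0.2362, 0.343]
tool_rot: [-2.396, -2.032, 0.002]
contact_force: [-0.0, 0.2, -0.5]
width: 0.0852
finger_force: 0.0
t 2.4 pos [ 0.4905 -0.2362  0.343 ] yaw 1.407 turn rows [-0.01  0.01 -0.03] shift rows now-axes [ 0.04 -0.19  0.1 ] after turn [ 0.04 -0.19  0.1 ]
(190, 74, 107, 158) [((484.08074951171875, -236.0791778564453), (233.88734436035156, 151.96340942382812), 69.12158203125), ((484.6319274902344, -234.10528564453125), (226.8353729248047, 147.38150024414062), 69.12157440185547)]
6 [ 0.4855 -0.2313]
time: 2.78
eef_pos: [0.4508, -0.28, 0.2876]
tool_rot: [-2.397, -2.026, 0.005]
contact_force: [0.6, -0.6, -0.5]
width: 0.0853
finger_force: 0.0
t 2.78 pos [ 0.4508 -0.28    0.2876] yaw 1.4036 turn rows [-0.04  0.   -0.05] shift rows now-axes [ 1.7   0.86 -1.75] after turn [ 1.7   0.88 -1.75]
(203, 33, 121, 182) [((485.7251892089844, -234.85086059570312), (235.26148986816406, 152.7447967529297), 69.21790313720703), ((484.95965576171875, -234.15966796875), (227.2085723876953, 147.5164031982422), 69.21790313720703)]
6 [ 0.4834 -0.2331]
```

```bash

python3 -m inch '[[0.95,-0.05,-0.5,0,0,0],[0.95,-0.05,-0.5,0,0,0],[0.95,-0.05,-0.5,0,0,0],[0.95,-0.05,-0.5,0,0,0],[0.95,-0.05,-0.5,0,0,0]]' >/dev/null
python3 -m inch '[[0.95,-0.05,0,0,0,0],[0.95,-0.05,0,0,0,0],[0.95,-0.05,0,0,0,0],[0.95,-0.05,0,0,0,0],[0.95,-0.05,0,0,0,0]]' >/dev/null
python3 -m inch '[[0.95,-0.05,0,0,0,0],[0.95,-0.05,0,0,0,0],[0.95,-0.05,0,0,0,0],[0.95,-0.05,0,0,0,0],[0.95,-0.05,0,0,0,0]]' >/dev/null
python3 -m inch '[[0.95,-0.05,0,0,0,0],[0.95,-0.05,0,0,0,0],[0.95,-0.05,0,0,0,0],[0.95,-0.05,0,0,0,0],[0.95,-0.05,0,0,0,0]]' >/dev/null
python3 -m inch '[[0.8,-0.05,0,0,0,0],[0,0,0,0,0,0],[0,0,0,0,0,0],[0,0,0,0,0,0]]'
python3 - <<'E'
from h import *
from plant import get_image
go([.52,.33,.36],1.41)
o,q,Rt=st();d=get_image("wrist");np.savez("w2.npz",q=q,R=Rt.as_matrix(),**d)
cv2.imwrite("pics/w2.png",cv2.resize(d["img"][:290,:,::-1],None,fx=1.5,fy=1.5,interpolation=cv2.INTER_CUBIC))
E
```

```text
time: 4.83
eef_pos: [0.518, 0.3139, 0.3648]
tool_rot: [2.392, 2.036, 0.001]
contact_force: [0.4, -0.6, -1.0]
width: 0.0854
finger_force: 0.0
t 4.83 pos [0.518  0.3139 0.3648] yaw 1.4102 turn rows [ 0.01 -0.    0.  ] shift rows now-axes [ 0.54 -0.02  0.16] after turn [ 0.54 -0.02  0.16]
```

View pics/w2.png

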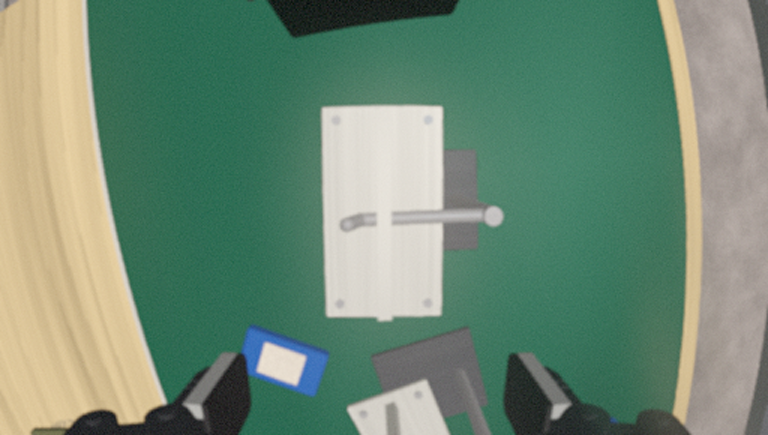

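```bash
python3 - <<'E'
from h import *
d=np.load("w2.npz");I=d["img"].astype(int)
m=np.zeros(I.shape[:2],np.uint8);b=(slice(60,209),slice(205,305))
m[b]=((I.min(2)>150))[b]
c=max(cv2.findContours(m,0,2)[0],key=cv2.contourArea);h=cv2.convexHull(c)[:,0]
print(cv2.boundingRect(c))
for z in(.112,.115): print(z,cv2.minAreaRect((wz(d,h,z)*1000).astype(np.float32)))
cn=np.array([(322,106),(442,106),(441,316),(327,317)])/1.5-.2
w=wz(d,cn,.115);print(w.round(4).tolist(),w.mean(0))
print("bar end top",wz(d,np.array([(385,319)])/1.5,.17),"post",wz(d,np.array([(493,216)])/1.5,.17),"tip",wz(d,np.array([(348,225)])/1.5,.187))
E
```

```text
(214, 70, 91, 139)
0.112 ((534.4784545898438, 343.2174072265625), (179.3727569580078, 113.25468444824219), 81.04017639160156)
0.115 ((534.4378051757812, 343.5069274902344), (177.93458557128906, 112.34658813476562), 81.04017639160156)
[[0.4934, 0.4397], [0.5909, 0.4243], [0.5651, 0.2451], [0.4654, 0.2604]] [0.52871421 0.3423629 ]
bar end top [[0.51791513 0.26927524]] post [[0.6076134 0.334049 ]] tip [[0.50428846 0.34525963]]
```

```bash
python3 -c "
from h import *
go([.5346,.382,.173],1.419)"
```

```text
t 4.88 pos [0.5182 0.3131 0.3647] yaw 1.409 turn rows [ 0.01  0.   -0.08] shift rows now-axes [2.36 0.16 6.39] after turn [2.35 0.19 6.39]
```

```bash

python3 -m inch '[[0.8,0.06,0.5,0,0,-0.08],[0.8,0.06,0.5,0,0,0],[0.75,0.07,0.5,0,0,0],[0,0,1,0,0,0],[0,0,1,0,0,0]]'
python3 -m inch '[[0,0,1,0,0,0],[0,0,0.8,0,0,0],[0,0,0.6,0,0,0],[0,0,0.49,0,0,0],[0,0,0,0,0,0]]'
python3 -m inch '[[0,0,0,0,0,0],[0,0,0,0,0,0]]'
python3 -c "
from h import *
from plant import get_image
go([.5346,.382,.173],1.419)
d=get_image('wrist');s=get_image('side')
cv2.imwrite('pics/g.png',np.hstack([d['img'],s['img']])[:,:,::-1][:, :1024:1].copy() if 0 else cv2.resize(np.hstack([d['img'],s['img'][:,130:418]]),None,fx=.99,fy=.99)[:,:,::-1])"
```

```text
time: 5.3
eef_pos: [0.535, 0.3838, 0.2594]
tool_rot: [-2.382, -2.047, -0.005]
contact_force: [-0.1, -0.6, -0.7]
width: 0.0853
finger_force: 0.0
time: 5.72
eef_pos: [0.5337, 0.3796, 0.1696]
tool_rot: [2.383, 2.045, -0.01]
contact_force: [-0.7, -0.5, -0.0]
width: 0.0854
finger_force: 0.0
time: 5.88
eef_pos: [0.5353, 0.3827, 0.174]
tool_rot: [2.384, 2.046, 0.003]
contact_force: [-0.4, -0.1, -0.1]
width: 0.0855
finger_force: 0.0
t 5.88 pos [0.5353 0.3827 0.174 ] yaw 1.4188 turn rows [ 0.01 -0.01 -0.  ] shift rows now-axes [-0.03 -0.02  0.03] after turn [-0.03 -0.02  0.03]
```

View pics/g.png

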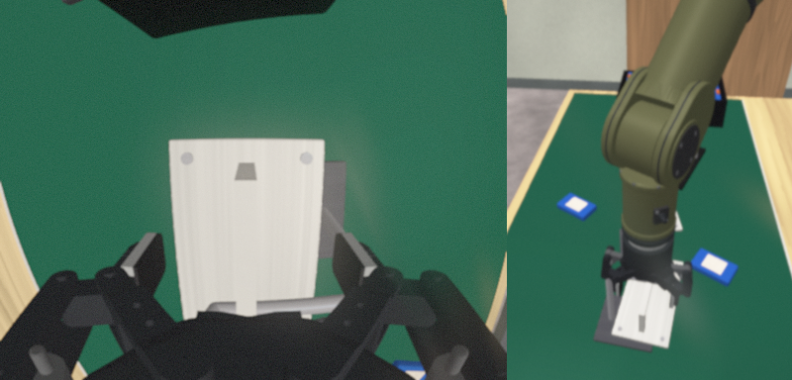

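```bash

python3 -m inch '[[0,0,0,0,0,0],[0,0,0,0,0,0],[0,0,0,0,0,0],[0,0,0,0,0,0],[0,0,0,0,0,0]]' 0
python3 -m inch '[[0,0,0,0,0,0],[0,0,0,0,0,0],[0,0,0,0,0,0],[0,0,0,0,0,0],[0,0,0,0,0,0]]'
python3 -m inch '[[0,0,-0.3,0,0,0],[0,0,-0.3,0,0,0],[0,0,-0.3,0,0,0],[0,0,-0.15,0,0,0],[0,0,0,0,0,0]]'
python3 -m inch '[[0,0,0,0,0,0],[0,0,0,0,0,0],[0,0,0,0,0,0]]'
python3 -c "
from h import *
from plant import get_image
go([.5346,.382,.206],1.419)
print(st()[0]['torque'])"
```

```text
time: 6.4
eef_pos: [0.5343, 0.3829, 0.1727]
tool_rot: [2.382, 2.048, 0.0]
contact_force: [-0.7, 0.4, 0.7]
width: 0.0256
finger_force: 0.0
time: 6.82
eef_pos: [0.5342, 0.3829, 0.1726]
tool_rot: [-2.382, -2.048, 0.0]
contact_force: [0.2, 0.5, 0.6]
width: 0.0088
finger_force: 58.4
time: 7.23
eef_pos: [0.5351, 0.3836, 0.206]
tool_rot: [2.383, 2.047, 0.005]
contact_force: [0.8, -1.1, -2.9]
width: 0.0086
finger_force: 58.5
time: 7.48
eef_pos: [0.5341, 0.3825, 0.2035]
tool_rot: [2.382, 2.048, -0.002]
contact_force: [0.1, 0.5, -3.9]
width: 0.0088
finger_force: 58.5
t 7.48 pos [0.5341 0.3825 0.2035] yaw 1.42 turn rows [-0.    0.01  0.01] shift rows now-axes [-0.01  0.02 -0.08] after turn [-0.01  0.02 -0.08]
[ 0.09093742  0.00484526 -0.01465295]
```

```bash

python3 -m inch '[[0,-0.3,-0.05,0,0,0],[0,-0.5,0,0,0,0],[0,-0.5,0,0,0,0],[0,-0.5,0,0,0,0],[0,-0.5,0,0,0,0]]'
python3 -m inch '[[0,-0.5,0,0,0,0],[0,-0.5,0,0,0,0],[0,-0.5,0,0,0,0],[0,-0.2,0,0,0,0],[0,0,0,0,0,0]]'
python3 -m inch '[[0,0,0,0,0,0],[0,0,-0.5,0,0,0],[0,0,-0.8,0,0,0],[0,0,-0.8,0,0,0],[0,0,-0.8,0,0,0]]'
python3 -m inch '[[0,0,-0.3,0,0,0],[0,0,0,0,0,0],[0,0,0,0,0,0],[0,0,0,0,0,0]]'
python3 -c "
from h import *
from plant import get_image
go([.485+.0142,-.2335+.0374,.31],np.pi/2-.364)
s=get_image('side');w=get_image('wrist')
cv2.imwrite('pics/l.png',np.hstack([w['img'],s['img'][:,130:418]])[:,:,::-1])"
```

```text
time: 7.9
eef_pos: [0.4644, 0.3934, 0.2054]
tool_rot: [-2.382, -2.048, 0.001]
contact_force: [-0.5, 0.6, -2.3]
width: 0.0088
finger_force: 58.5
time: 8.32
eef_pos: [0.4133, 0.4017, 0.2058]
tool_rot: [-2.378, -2.051, 0.002]
contact_force: [-0.4, -0.7, -3.0]
width: 0.0088
finger_force: 58.6
time: 8.73
eef_pos: [0.417, 0.4001, 0.2933]
tool_rot: [2.384, 2.045, -0.0]
contact_force: [0.5, 0.5, -3.9]
width: 0.0084
finger_force: 58.8
time: 9.07
eef_pos: [0.4156, 0.3997, 0.2998]
tool_rot: [2.382, 2.046, -0.005]
contact_force: [0.7, 0.6, -3.8]
width: 0.0086
finger_force: 58.8
t 9.07 pos [0.4156 0.3997 0.2998] yaw 1.4194 turn rows [-0.01  0.03  1.77] shift rows now-axes [-19.21   5.75  -0.29] after turn [-17.57   9.67  -0.34]
```

View pics/l.png

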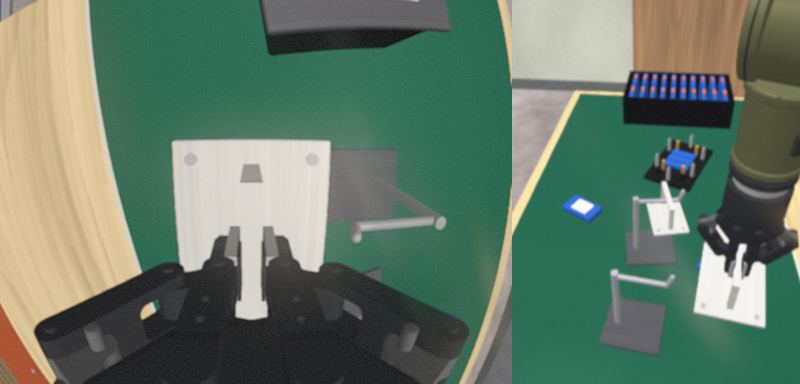

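```bash

python3 -m inch '[[0,0,-0.1,0,0,0.6],[0,0,-0.1,0,0,0.6],[0,0,-0.1,0,0,0.57],[-0.5,0.28,0,0,0,0],[-0.88,0.48,0,0,0,0]]' >/dev/null
python3 -m inch '[[-0.88,0.48,0,0,0,0],[-0.88,0.48,0,0,0,0],[-0.88,0.48,0,0,0,0],[-0.88,0.48,0,0,0,0],[-0.88,0.48,0,0,0,0]]' >/dev/null
python3 -m inch '[[-0.88,0.48,0,0,0,0],[-0.88,0.48,0,0,0,0],[-0.88,0.48,0,0,0,0],[-0.88,0.48,0,0,0,0],[-0.88,0.48,0,0,0,0]]'
python3 -m inch '[[-0.88,0.48,0,0,0,0],[-0.88,0.48,0,0,0,0],[-0.88,0.48,0,0,0,0],[-0.88,0.48,0,0,0,0],[-0.88,0.48,0,0,0,0]]' >/dev/null
python3 -m inch '[[-0.88,0.48,0,0,0,0],[-0.88,0.48,0,0,0,0],[-0.5,0.3,0,0,0,0],[0,0,0,0,0,0],[0,0,0,0,0,0]]'
python3 - <<'E'
from h import *
from plant import get_image
go([.485+.0142,-.2335+.0374,.31],np.pi/2-.364)
o,q,Rt=st();d=dict(get_image("wrist"));d.update(q=np.zeros(3),R=np.eye(3));np.savez("w3.npz",qq=q,RR=Rt.as_matrix(),**d)
I=d["img"].astype(int)
print("tool-frame corners", (wz(d,[(172.5,140.5),(330.5,140.5)],.058)*1000).round(1).tolist())
b=(slice(120,225),slice(150,360));m=np.zeros(I.shape[:2],np.uint8);m[b]=(I.min(2)>140)[b]
h=np.argwhere(m)[:,::-1];print(h.min(0),h.max(0))
c=max(cv2.findContours(m,0,2)[0],key=cv2.contourArea);a=cv2.approxPolyDP(c,4,True)[:,0];print(a.tolist(),(wz(d,a,.058)*1000).round(1).tolist())
s=get_image('side')
cv2.imwrite('pics/n.png',np.hstack([d['img'],s['img'][:,130:418]])[:,:,::-1])
E
```

```text
time: 10.42
eef_pos: [0.4627, 0.0546, 0.3098]
tool_rot: [-2.585, -1.784, 0.002]
contact_force: [0.9, -0.5, -3.2]
width: 0.0084
finger_force: 58.8
time: 11.25
eef_pos: [0.4941, -0.1706, 0.3094]
tool_rot: [-2.587, -1.779, 0.002]
contact_force: [-0.3, 0.4, -2.8]
width: 0.0086
finger_force: 58.7
t 11.25 pos [ 0.4941 -0.1706  0.3094] yaw 1.2049 turn rows [-0.02  0.   -0.02] shift rows now-axes [-0.73  0.46 -0.02] after turn [-0.73  0.46 -0.02]
tool-frame corners [[50.5, -47.8], [50.6, 49.7]]
[172 133] [330 224]
[[330, 142], [172, 141], [176, 224], [326, 224]] [[49.6, 49.4], [50.2, -48.1], [-4.4, -49.0], [-4.3, 50.3]]
```

View pics/n.png

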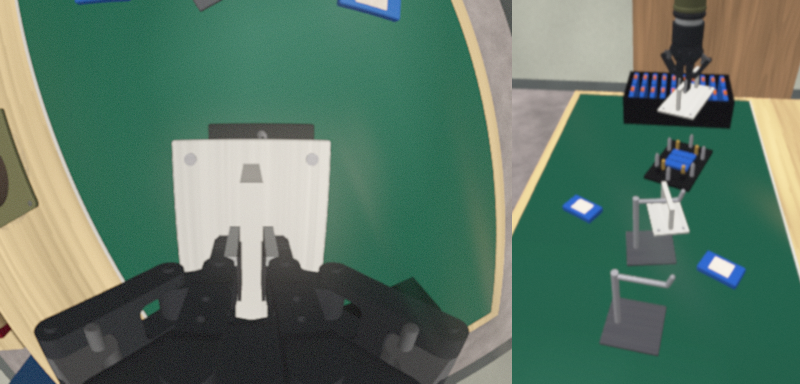

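```bash

python3 -m inch '[[-0.4,0.22,0.8,0,0,0],[-0.35,0.22,0.8,0,0,0],[0,0,0.8,0,0,0],[0,0,0.8,0,0,0],[0,0,0.8,0,0,0]]'
python3 -m inch '[[0,0,0.8,0,0,0],[0,0,0.5,0,0,0],[0,0,0,0,0,0],[0,0,0,0,0,0],[0,0,0,0,0,0]]'
cat > chk.py <<'E'
from h import *
from plant import get_image
import sys
go([.485+.0142,-.2335+.0374,.15],np.pi/2-.364)
o,q,Rt=st();d=dict(get_image("wrist"));d.update(q=q,R=Rt.as_matrix());np.savez(sys.argv[1]+".npz",**d)
cv2.imwrite(f'pics/{sys.argv[1]}.png',cv2.resize(d['img'][80:290,120:390,::-1],None,fx=2.9,fy=2.8,interpolation=cv2.INTER_CUBIC))
E
python3 chk.py w4
```

```text
time: 11.77
eef_pos: [0.4993, -0.1937, 0.1896]
tool_rot: [-2.584, -1.786, -0.001]
contact_force: [-0.6, -0.4, -2.7]
width: 0.0087
finger_force: 58.8
time: 12.18
eef_pos: [0.5001, -0.1945, 0.1526]
tool_rot: [2.584, 1.785, 0.003]
contact_force: [0.2, -0.1, -3.1]
width: 0.0088
finger_force: 58.8
t 12.18 pos [ 0.5001 -0.1945  0.1526] yaw 1.2091 turn rows [ 0.01 -0.01  0.02] shift rows now-axes [-0.06 -0.01  0.09] after turn [-0.06 -0.01  0.09]
```

View pics/w4.png

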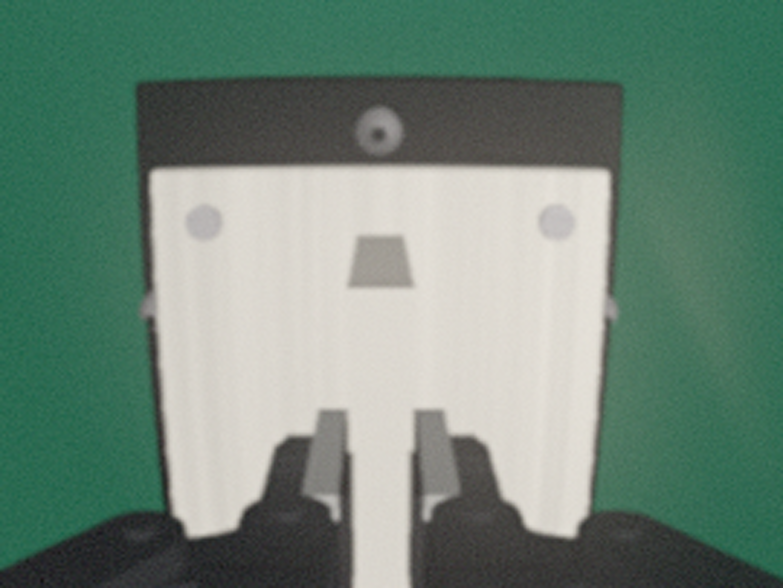

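```bash
python3 - <<'E'
from h import *
d=dict(np.load("w4.npz"));zt=d["q"][2];d["q"]=np.zeros(3);R0=d["R"];d["R"]=np.eye(3)
f=lambda L:np.array(L)/[2.9,2.8]+[120,80]-.35
P=lambda uv,z:(wz(d,f([uv]),zt-z)[0]*1000).round(1)
zp=zt-.058
print("plate corners",P((150,170),zp),P((611,170),zp))
print("post",P((379,131),.062),"left post outer",P((139,308),.055),"right outer",P((618,308),.055))
print("base corners",P((136,84),.014),P((622,87),.014))
E
```

```text
plate corners [ 50.6 -48.5] [50.6 49.6]
post [56.8  0.1] left post outer [  8.6 -64.7] right outer [ 8.7 64.5]
base corners [ 71.2 -74.4] [70.2 74.2]
```

```bash

python3 -m inch '[[-0.085,-0.02,0,0,0,0],[0,0,0.3,0,0,0],[0,0,0.3,0,0,0],[0,0,0.3,0,0,0],[0,0,0.2,0,0,0]]'
python3 -m inch '[[0,0,0,0,0,0],[0,0,0.05,0,0,0],[0,0,0.05,0,0,0],[0,0,0,0,0,0],[0,0,0,0,0,0]]'
python3 -m inch '[[0,0,0.05,0,0,0],[0,0,0.0,0,0,0],[0,0,0.0,0,0,0]]'
python3 -m inch '[[0,0,0.05,0,0,0],[0,0,0.0,0,0,0],[0,0,0.0,0,0,0]]'
```

```text
time: 12.65
eef_pos: [0.497, -0.1974, 0.1172]
tool_rot: [-2.585, -1.783, 0.002]
contact_force: [0.2, 0.1, -2.4]
width: 0.0083
finger_force: 58.8
time: 13.07
eef_pos: [0.4978, -0.1975, 0.1158]
tool_rot: [2.586, 1.783, 0.0]
contact_force: [0.4, 0.1, -3.2]
width: 0.0088
finger_force: 58.8
time: 13.32
eef_pos: [0.4979, -0.1977, 0.1144]
tool_rot: [2.586, 1.783, 0.001]
contact_force: [0.3, -0.3, -0.7]
width: 0.0086
finger_force: 59.1
time: 13.57
eef_pos: [0.4978, -0.1977, 0.1127]
tool_rot: [2.586, 1.783, 0.0]
contact_force: [-0.3, -1.2, 0.6]
width: 0.0087
finger_force: 59.2
```

```bash

python3 -m inch '[[0,0,0,0,0,0],[0,0,0,0,0,0],[0,0,0,0,0,0],[0,0,0,0,0,0],[0,0,0,0,0,0]]' 0.5
python3 -m inch '[[-0.3,0,-0.1,0,0,0],[-0.5,0,0,0,0,0],[-0.52,0,0,0,0,0],[0,0,0,0,0,0],[0,0,0,0,0,0]]'
python3 chk.py w5
python3 - <<'E'
from plant import get_image
import cv2,numpy as np
a=cv2.imread('pics/w5.png');s=get_image('scene')['img'][160:260,70:210,::-1]
cv2.imwrite('pics/w5b.png',np.hstack([cv2.resize(a,(400,300)),cv2.resize(s,(400,300),interpolation=cv2.INTER_CUBIC)]))
E
```

```text
time: 13.98
eef_pos: [0.4977, -0.1974, 0.1126]
tool_rot: [2.586, 1.784, 0.0]
contact_force: [0.2, -0.8, 1.1]
width: 0.0427
finger_force: 0.0
time: 14.4
eef_pos: [0.4829, -0.2359, 0.1157]
tool_rot: [2.588, 1.78, -0.001]
contact_force: [0.2, 0.3, -0.3]
width: 0.0425
finger_force: 0.0
t 14.4 pos [ 0.4829 -0.2359  0.1157] yaw 1.2049 turn rows [ 0.    0.01 -0.02] shift rows now-axes [ 1.43  0.03 -1.14] after turn [ 1.43  0.03 -1.14]
```

View pics/w5b.png

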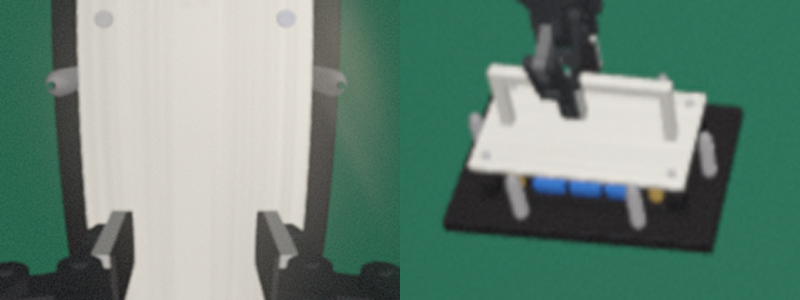

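```bash

python3 -m inch '[[0,0,0.1,0,0,0],[0,0,0,0,0,0],[0,0,0,0,0,0],[0,0,0,0,0,0],[0,0,0,0,0,0]]' 0
python3 -m inch '[[0,0,0,0,0,0],[0,0,0,0,0,0],[0,0,0,0,0,0]]'
for i in 1; do python3 -m inch '[[0,0,0.05,0,0,0],[0,0,0,0,0,0],[0,0,0.05,0,0,0],[0,0,0,0,0,0],[0,0,0,0,0,0]]'|grep -E 'pos|contact|rot'; done
python3 -m inch '[[0,0,0.05,0,0,0],[0,0,0,0,0,0],[0,0,0.05,0,0,0],[0,0,0,0,0,0],[0,0,0,0,0,0]]'|grep -E 'pos|contact|rot'
python3 -m inch '[[0,0,0.05,0,0,0],[0,0,0,0,0,0],[0,0,0,0,0,0]]'|grep -E 'pos|contact|rot'
```

```text
time: 14.92
eef_pos: [0.4837, -0.2338, 0.1125]
tool_rot: [-2.585, -1.785, -0.001]
contact_force: [0.4, 1.0, -1.4]
width: 0.0091
finger_force: 58.4
time: 15.17
eef_pos: [0.4835, -0.2345, 0.1125]
tool_rot: [-2.586, -1.784, 0.0]
contact_force: [1.1, 0.7, -2.8]
width: 0.0092
finger_force: 58.4
eef_pos: [0.4838, -0.2346, 0.1099]
tool_rot: [2.586, 1.783, 0.0]
contact_force: [-0.4, 1.5, 4.8]
eef_pos: [0.4838, -0.2346, 0.1068]
tool_rot: [2.586, 1.783, 0.0]
contact_force: [-1.2, 1.3, 4.0]
eef_pos: [0.4837, -0.2346, 0.1052]
tool_rot: [2.586, 1.784, 0.0]
contact_force: [-0.2, 1.1, 4.1]
```

```bash
cat > ok.sh <<'E'
python3 -c "
from h import *;import sys
o,q,Rt=st();f=o['contact_force'][2];print(q.round(4),Rt.as_matrix()[:2,2].round(4),round(f,1),o['torque'].round(2));sys.exit(f>9)"
E
python3 -m inch '[[0,0,0.035,0,0,0],[0,0,0,0,0,0],[0,0,0,0,0,0]]' >/dev/null; bash ok.sh &&
python3 -m inch '[[0,0,0.035,0,0,0],[0,0,0,0,0,0],[0,0,0,0,0,0]]' >/dev/null; bash ok.sh &&
python3 -m inch '[[0,0,0.035,0,0,0],[0,0,0,0,0,0],[0,0,0,0,0,0]]' >/dev/null && bash ok.sh &&
python3 -m inch '[[0,0,0.035,0,0,0],[0,0,0,0,0,0],[0,0,0,0,0,0]]' >/dev/null && bash ok.sh &&
python3 -m inch '[[0,0,0.035,0,0,0],[0,0,0,0,0,0],[0,0,0,0,0,0]]' >/dev/null && bash ok.sh
```

```text
[ 0.4837 -0.2346  0.1041] [ 0.0004 -0.0002] 4.3 [ 0.21  0.07 -0.02]
[ 0.4837 -0.2346  0.1041] [ 0.0004 -0.0002] 4.3 [ 0.21  0.07 -0.02]False
False
```

```bash
sed -i 's/sys.exit(f>9)/sys.exit(int(f>9))/' ok.sh
python3 -m inch '[[0,0,0.035,0,0,0],[0,0,0,0,0,0],[0,0,0,0,0,0]]' >/dev/null; bash ok.sh &&
python3 -m inch '[[0,0,0.035,0,0,0],[0,0,0,0,0,0],[0,0,0,0,0,0]]' >/dev/null && bash ok.sh &&
python3 -m inch '[[0,0,0.035,0,0,0],[0,0,0,0,0,0],[0,0,0,0,0,0]]' >/dev/null && bash ok.sh &&
python3 -m inch '[[0,0,0.035,0,0,0],[0,0,0,0,0,0],[0,0,0,0,0,0]]' >/dev/null && bash ok.sh &&
python3 -m inch '[[0,0,0.035,0,0,0],[0,0,0,0,0,0],[0,0,0,0,0,0]]' >/dev/null && bash ok.sh &&
python3 -m inch '[[0,0,0.035,0,0,0],[0,0,0,0,0,0],[0,0,0,0,0,0]]' >/dev/null && bash ok.sh &&
python3 -m inch '[[0,0,0.035,0,0,0],[0,0,0,0,0,0],[0,0,0,0,0,0]]' >/dev/null && bash ok.sh
```

```text
[ 0.4837 -0.2345  0.103 ] [ 0.0002 -0.0001] 4.0 [0.12 0.09 0.02]
[ 0.4837 -0.2345  0.102 ] [ 0.0002 -0.    ] 4.9 [0.19 0.03 0.06]
[ 0.4837 -0.2345  0.1009] [ 0.0002 -0.0001] 3.2 [ 0.19 -0.    0.04]
[ 0.4836 -0.2345  0.0999] [ 0.0002 -0.0001] 3.5 [ 0.19 -0.01 -0.01]
[ 0.4836 -0.2346  0.0988] [ 0.0002 -0.0001] 3.4 [ 0.19  0.02 -0.02]
[ 0.4835 -0.2351  0.0979] [ 0.     -0.0009] 5.4 [ 0.03  0.05 -0.01]
[ 0.4833 -0.2356  0.0971] [-0.0002 -0.0016] 7.8 [0.03 0.2  0.11]
```

```bash
sed -i 's/f>9/f>19/' ok.sh
python3 -m inch '[[0,0,0.035,0,0,0],[0,0,0,0,0,0],[0,0,0,0,0,0]]' >/dev/null; bash ok.sh &&
python3 -m inch '[[0,0,0.035,0,0,0],[0,0,0,0,0,0],[0,0,0,0,0,0]]' >/dev/null && bash ok.sh &&
python3 -m inch '[[0,0,0.035,0,0,0],[0,0,0,0,0,0],[0,0,0,0,0,0]]' >/dev/null && bash ok.sh &&
python3 -m inch '[[0,0,0.035,0,0,0],[0,0,0,0,0,0],[0,0,0,0,0,0]]' >/dev/null && bash ok.sh
```

```text
[ 0.4832 -0.236   0.0965] [-0.0002 -0.0023] 13.0 [0.05 0.4  0.07]
[ 0.4832 -0.236   0.0964] [ 0.0001 -0.003 ] 22.6 [0.22 0.8  0.02]
```

```bash

python3 -m inch '[[0,0,0,0,0,0],[0,0,0,0,0,0],[0,0,0,0,0,0],[0,0,0,0,0,0],[0,0,0,0,0,0]]'
bash ok.sh
python3 -m inch '[[0,0,0,0,0,0],[0,0,0,0,0,0],[0,0,0,0,0,0],[0,0,0,0,0,0],[0,0,0,0,0,0]]' 1
python3 -m inch '[[0,0,0,0,0,0],[0,0,0,0,0,0]]'; bash ok.sh
python3 -m inch '[[0,0,-0.5,0,0,0],[0,0,-0.6,0,0,0],[0,0,-0.5,0,0,0],[0,0,0,0,0,0],[0,0,0,0,0,0]]' 
python3 -m inch '[[0,0,0,0,0,0],[0,0,0,0,0,0],[0,0,0,0,0,0],[0,0,0,0,0,0],[0,0,0,0,0,0]]' 0
python3 -m inch '[[0,0,0,0,0,0],[0,0,0,0,0,0],[0,0,0,0,0,0],[0,0,0,0,0,0],[0,0,0,0,0,0]]' 0
bash ok.sh; python3 -c "
from h import *;go([.485,-.2335,.135],np.pi/2-.364)"
```

```text
time: 19.17
eef_pos: [0.4832, -0.2361, 0.0965]
tool_rot: [2.585, 1.78, -0.002]
contact_force: [-4.7, 0.0, 22.1]
width: 0.0088
finger_force: 61.6
[ 0.4832 -0.2361  0.0965] [ 0.0002 -0.003 ] 22.1 [0.27 0.83 0.01]
time: 19.58
eef_pos: [0.4834, -0.2344, 0.0942]
tool_rot: [-2.586, -1.783, 0.001]
contact_force: [0.4, -0.1, -0.8]
width: 0.0689
finger_force: 0.0
time: 19.75
eef_pos: [0.4835, -0.2344, 0.0944]
tool_rot: [-2.586, -1.784, 0.0]
contact_force: [-0.5, 0.2, 0.5]
width: 0.0853
finger_force: 0.0
[ 0.4835 -0.2344  0.0944] [-0.0004  0.0002] 0.5 [-0.01 -0.05  0.01]
time: 20.17
eef_pos: [0.484, -0.2348, 0.1431]
tool_rot: [2.585, 1.783, 0.001]
contact_force: [-0.8, -0.2, -0.1]
width: 0.0855
finger_force: 0.0
time: 20.58
eef_pos: [0.4834, -0.2344, 0.1422]
tool_rot: [-2.586, -1.784, 0.001]
contact_force: [0.3, -0.1, -0.7]
width: 0.0256
finger_force: 0.0
time: 21.0
eef_pos: [0.4836, -0.2345, 0.1426]
tool_rot: [2.586, 1.784, 0.0]
contact_force: [0.1, 0.3, -0.9]
width: 0.0001
finger_force: 0.0
[ 0.4836 -0.2345  0.1426] [ 0.0001 -0.0001] -0.9 [ 0.01 -0.01  0.02]
t 21.0 pos [ 0.4836 -0.2345  0.1426] yaw 1.2076 turn rows [0.   0.   0.01] shift rows now-axes [0.05 0.03 0.25] after turn [0.05 0.03 0.25]
```

```bash
sed -i 's/f>19/f>12/' ok.sh
python3 -m inch '[[0,0,0.2,0,0,0],[0,0,0.2,0,0,0],[0,0,0.2,0,0,0],[0,0,0,0,0,0],[0,0,0,0,0,0]]' >/dev/null; bash ok.sh &&
python3 -m inch '[[0,0,0.03,0,0,0],[0,0,0.03,0,0,0],[0,0,0,0,0,0],[0,0,0,0,0,0]]' >/dev/null && bash ok.sh &&
python3 -m inch '[[0,0,0.03,0,0,0],[0,0,0,0,0,0],[0,0,0,0,0,0]]' >/dev/null && bash ok.sh &&
python3 -m inch '[[0,0,0.03,0,0,0],[0,0,0,0,0,0],[0,0,0,0,0,0]]' >/dev/null && bash ok.sh &&
python3 -m inch '[[0,0,0.03,0,0,0],[0,0,0,0,0,0],[0,0,0,0,0,0]]' >/dev/null && bash ok.sh &&
python3 -m inch '[[0,0,0.03,0,0,0],[0,0,0,0,0,0],[0,0,0,0,0,0]]' >/dev/null && bash ok.sh &&
python3 -m inch '[[0,0,0.03,0,0,0],[0,0,0,0,0,0],[0,0,0,0,0,0]]' >/dev/null && bash ok.sh
```

```text
[ 0.4832 -0.2343  0.1239] [-0.0013  0.0004] -1.0 [ 0.02 -0.01 -0.04]
[ 0.4837 -0.2346  0.1229] [ 0.0003 -0.0001] -0.3 [-0.02 -0.02 -0.01]
[ 0.4836 -0.2346  0.1219] [ 0.0001 -0.0001] -0.1 [ 0.01 -0.03  0.01]
[ 0.4835 -0.2345  0.121 ] [-0.0001 -0.    ] -0.2 [-0.01  0.01  0.  ]
[ 0.4837 -0.2346  0.1202] [ 0.0004 -0.0002] 1.8 [0.01 0.02 0.02]
[ 0.4837 -0.2346  0.1202] [ 0.0006 -0.0008] 10.9 [0.23 0.42 0.  ]
[ 0.4837 -0.2346  0.1201] [ 0.0008 -0.0013] 18.3 [ 0.3   0.83 -0.01]
```

```bash

python3 -m inch '[[0,0,0.015,0,0,0],[0,0,0,0,0,0],[0,0,0,0,0,0],[0,0,0,0,0,0],[0,0,0,0,0,0]]' ; bash ok.sh
python3 -m inch '[[0,0,0,0,0,0],[0,0,0,0,0,0],[0,0,0,0,0,0],[0,0,0,0,0,0],[0,0,0,0,0,0]]' 
python3 -m inch '[[0,0,0,0,0,0],[0,0,0,0,0,0],[0,0,0,0,0,0],[0,0,-0.1,0,0,0],[0,0,-0.2,0,0,0]]' 
python3 -m inch '[[0,0,-1,0,0,0],[0,0,-1,0,0,0],[0,0,-1,0,0,0],[0,0,-1,0,0,0],[0,0,-1,0,0,0]]' >/dev/null
python3 -m inch '[[0,0,-0.8,0,0,0],[0,0,0,0,0,0],[0,0,0,0,0,0],[0,0,0,0,0,0]]' 
python3 chk.py w6
python3 - <<'E'
from plant import get_image
import cv2,numpy as np
a=cv2.imread('pics/w6.png')
s=get_image('scene')['img'][170:250,80:200,::-1];d=get_image('side')['img'][120:200,245:350,::-1]
cv2.imwrite('pics/w6b.png',np.vstack([np.hstack([cv2.resize(s,(400,290),interpolation=cv2.INTER_CUBIC),cv2.resize(d,(400,290),interpolation=cv2.INTER_CUBIC)]),np.hstack([cv2.resize(a,(400,300)),np.zeros((300,400,3),np.uint8)])]))
E
```

```text
time: 23.42
eef_pos: [0.4837, -0.2346, 0.1201]
tool_rot: [2.584, 1.783, -0.0]
contact_force: [-4.3, 1.8, 21.4]
width: 0.0001
finger_force: 11.0
[ 0.4837 -0.2346  0.1201] [ 0.001  -0.0016] 21.4 [ 0.34  1.01 -0.01]
time: 23.83
eef_pos: [0.4838, -0.2346, 0.1201]
tool_rot: [2.585, 1.783, 0.0]
contact_force: [-4.3, 1.1, 22.1]
width: 0.0002
finger_force: 11.0
time: 24.25
eef_pos: [0.4833, -0.2344, 0.1269]
tool_rot: [-2.586, -1.784, 0.001]
contact_force: [-0.7, 0.2, 0.1]
width: -0.0002
finger_force: 0.0
time: 25.0
eef_pos: [0.4829, -0.2345, 0.3002]
tool_rot: [-2.585, -1.783, 0.002]
contact_force: [0.0, 0.0, 0.1]
width: -0.0
finger_force: 0.0
t 25.0 pos [ 0.4829 -0.2345  0.3002] yaw 1.2075 turn rows [-0.01  0.    0.01] shift rows now-axes [1.39 0.06 5.01] after turn [1.39 0.05 5.01]
```

View pics/w6b.png

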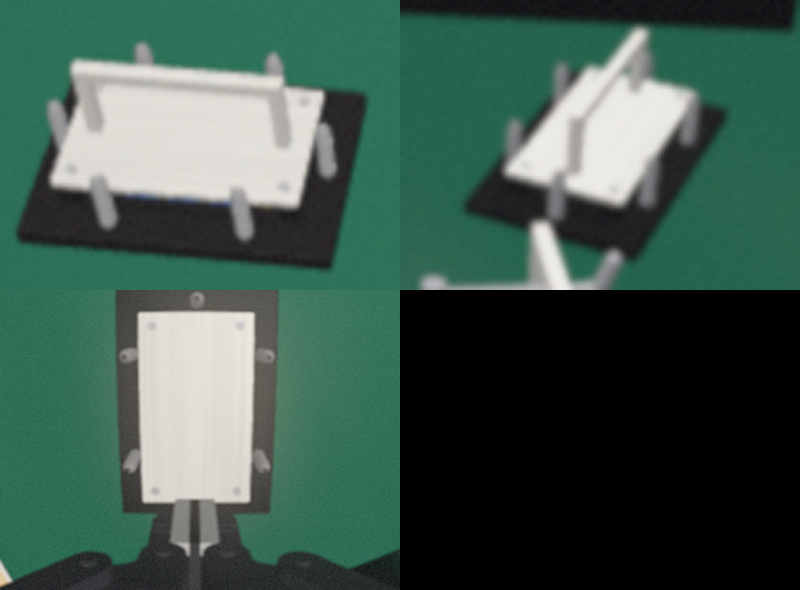

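```bash
python3 -c "
from plant import robot
print(robot.job_done())"
```

```text
the job is handed in; nothing more can be done
None
```

I lifted the large cover off its hook, set it between the nest's guide posts and pressed it to its stop. It was held there for about a second at about 25 N including its own weight, then released, and the job is handed in (no score was shown); I judged level and home from the images and forces, not a direct tilt measurement.

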